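# Pack the snap-cover food keeper and lock it

### The arm

A 6-joint arm with a two-finger parallel gripper is mounted at the origin on the work surface; the furniture and walls round the work are solid. World frame = base frame: x ahead of the robot, y to its left, z up, the work surface at z = 0. Lengths are in m, angles in rad, forces in N, time in s.
With the tool pointing down it reaches from about 0.275 to 0.875 m from the base axis. Payload 12.5 kg.
Tool frame: the origin (TCP) lies at the very end of the fingers, on their centre line; the grasp point (between the pads) lies 19 mm behind it; x points along the fingers, y is the direction in which the jaws open and shut, and the axes are right-handed (so a half turn about x gives the same grasp; the last joint's range is limited). The gripper opens to 85 mm and grips with 20 to 120 N. Pads are 22 mm wide; open, the fingers measure 114 mm over their backs; the gripper's body (76 mm by 85 mm) begins 54 mm behind the grasp point. The pads swing forward as they close: fully open they stand 13 mm farther back than shut.
Start: joints at [-1.294, 0.351, 1.652, -0, 1.139, -0.085], TCP at [0.195, -0.514, 0.231] pointing down, gripper open.
Joint ranges: [-2.75, 2.75], [-0.79, 2.1], [0.01, 2.65], [-1.57, 4.71], [0.07, 3.14], [-2.87, 2.87]. Speed limits (rad/s): [2.22, 2.22, 2.79, 3.14, 3.14, 3.14].

### API

Orientations are given as a 3x3 rotation matrix whose columns are the frame's x, y, z axes.
In Python, from bench import manip gives the robot as it stands. Calls block until the motion is done:
- manip.move_ptp(position, orientation): joint-space move of the TCP to a pose.
- manip.move_l(position, attitude=None, max_speed=0.15): straight line of the TCP; attitude=None keeps the orientation; max_speed is the mean speed in m/s.
- manip.move_j(angles): joint-space move.
- manip.set_gripper(opening, effort=None): opening from 0.0 (shut) to 1.0 (fully open); effort is the grip in N (None keeps the last); returns when the fingers have stopped.
- manip.dwell(seconds).
- manip.inverse_kinematics(position, orientation): joint angles nearest the present ones, or None.
- manip.grab_frame(name): name is "scene" or "side" or "wrist"; returns (picture, depth): 400x640x3 uint8, red, green, blue; 400x640 float32, m along the optical axis (not along the pixel's ray), 0 where there is no reading.
- manip.get_calibration(name): a dict with "camera_matrix" (3x3 intrinsics, pixels), "R" (3x3) and "t" (3): a world point X has camera coordinates R X + t. Camera axes: x right, y down, z forward; pixel columns grow to the right and rows downward; lengths in m; the calibration is good to about 2 mm. A picture is of the moment at which its call begins: read the wrist's pose just before it. get_calibration takes no time and is no camera call; for the wrist camera it gives the pose at the moment of the call.
A pose or a line that the arm cannot do raises manip.Unreachable and nothing moves.
- manip.sign_off(): hands the job in, once; it reports no verdict.
Trained networks look in the newest picture that a camera, given by its name, has taken for a name from the list of things; names that differ only in an ending like _2 or _b are one class to them, and where a whole thing is asked for, a point or a joint stands for the part that bears it (a point fixed in the world has none). Each returns a list of dicts, best first, with "confidence" (0 to 1); they miss things now and then, are a little off and sometimes report something else, mostly with a low value. They report only what shows in the picture. A call takes as long as a camera call.
- manip.look_for(camera, name): "at" ([x, y, z] in m, in world coordinates, good to about 4 mm: the middle of the surface that is visible of it).
Readings, each from a call of its own:
- manip.current_time(): time.
- manip.current_qpos(): joint angles.
- manip.current_joint_vel(): joint speeds.
- manip.current_joint_torque(): joint torques, N m.
- manip.current_ee_pos(): TCP position.
- manip.current_tcp_rot(): TCP orientation.
- manip.current_force(): force on the tool from outside, world axes, zero at the start.
- manip.current_ft_torque(): the same for the moment, N m.
- manip.current_grip_width(): opening from 0.0 (shut) to 1.0 (fully open).
Only numpy, scipy, OpenCV 4.12 (cv2) and the standard library are available. Lean on these libraries where they do the work, as an engineer would, in place of code of your own. Each camera call takes 0.05 s, during which the arm holds its last target.

### The job

Put every egg and lime that lies on the wooden tray into the food keeper, each in a seat of its own, then close all three covers (over an empty seat too) and press each one down until it snaps shut. When everything is packed and all three covers are held shut, lower the orange-knobbed lever on the keeper's lock head all the way; do not disturb the jar, shaker or timer standing about.

Things in the scene. Friction and masses are not known exactly. Their poses are not given: they have to be found in the camera images.
- egg_a_center (a point): brown hen's egg lying on its side, 58 x 45 x 45 mm, long axis along its own x, 58 g; this point is its centre, 22 mm above its underside. May be absent
- egg_b_center (a point): a second brown hen's egg lying on its side, 58 x 45 x 45 mm, long axis along its own x, 58 g; this point is its centre, 22 mm above its underside. May be absent
- lime_a_center (a point): green lime, nearly round, 48 x 44 x 45 mm, 42 g; this point is its centre, 22 mm above its underside. May be absent
- lime_b_center (a point): a second green lime, nearly round, 48 x 44 x 45 mm, 42 g; this point is its centre, 22 mm above its underside. May be absent
- food_tray: wooden tray, 190 (x) x 270 (y) mm, fixed to the worktop, floor 6 mm high, rim only 12 mm high, on which the loose food lies; origin at the centre of its underside, z up. Its floor resists rolling
- keeper: cream food keeper, 104 (its x) x 350 mm (its y), fixed; three seats along y, 94 mm apart, under sage-green hinged covers, and a lock head (block 104 x 60 x 40 mm) at its -y end. Origin on the underside, mid-length; x points to the hinge side, away from the robot, z up. Walls and partitions of the seats reach only 20 to 24 mm above the worktop; orange spring catches at the front, 32 mm
- seat0 (a point): centre of the left (keeper +y end, farthest from the lock head) seat, on its floor 8 mm above the worktop; axes as the keeper's. The seat is about 88 mm square, dished, of dark rubber, so that a round thing centres itself. A thing lying well in it has its centre within 35 mm of this point horizontally and 16 to 36 mm above it
- seat1 (a point): centre of the middle seat, on its floor 8 mm above the worktop; axes as the keeper's. The seat is about 88 mm square, dished, of dark rubber, so that a round thing centres itself. A thing lying well in it has its centre within 35 mm of this point horizontally and 16 to 36 mm above it
- seat2 (a point): centre of the right (next to the lock head) seat, on its floor 8 mm above the worktop; axes as the keeper's. The seat is about 88 mm square, dished, of dark rubber, so that a round thing centres itself. A thing lying well in it has its centre within 35 mm of this point horizontally and 16 to 36 mm above it
- cover0 (a joint): angle of the left (+y) cover: 0 shut, to 1.8 fully open (stands behind the seat, stays). Hinge along keeper's y, 52 mm to +x of the seat centre, 26 mm above the worktop. Pushed to keeper's -x from behind it tips over below 1.0, then sinks slowly by itself until its nose rests on the catch, ajar at 0.09; pressed on its mark with about 7 N it snaps past and is held at 0 to 0.01
- cover0_press (a point): orange press mark on the roof of the left (+y) cover, 83 mm from the hinge line, 82 mm above the worktop when shut; z is the roof's outward normal. The cover is a stiff hood 98 (x, hinge to front) x 90 (y) x 56 mm high, walls 4 mm; open, its roof faces away from the robot, its highest edge 115 to 130 mm above the worktop, at most 141 mm on the way over
- cover1 (a joint): angle of the middle cover: 0 shut, to 1.8 fully open (stands behind the seat, stays). Hinge along keeper's y, 52 mm to +x of the seat centre, 26 mm above the worktop. Pushed to keeper's -x from behind it tips over below 1.0, then sinks slowly by itself until its nose rests on the catch, ajar at 0.09; pressed on its mark with about 7 N it snaps past and is held at 0 to 0.01
- cover1_press (a point): orange press mark on the roof of the middle cover, 83 mm from the hinge line, 82 mm above the worktop when shut; z is the roof's outward normal. The cover is a stiff hood 98 (x, hinge to front) x 90 (y) x 56 mm high, walls 4 mm; open, its roof faces away from the robot, its highest edge 115 to 130 mm above the worktop, at most 141 mm on the way over
- cover2 (a joint): angle of the right (-y) cover: 0 shut, to 1.8 fully open (stands behind the seat, stays). Hinge along keeper's y, 52 mm to +x of the seat centre, 26 mm above the worktop. Pushed to keeper's -x from behind it tips over below 1.0, then sinks slowly by itself until its nose rests on the catch, ajar at 0.09; pressed on its mark with about 7 N it snaps past and is held at 0 to 0.01
- cover2_press (a point): orange press mark on the roof of the right (-y) cover, 83 mm from the hinge line, 82 mm above the worktop when shut; z is the roof's outward normal. The cover is a stiff hood 98 (x, hinge to front) x 90 (y) x 56 mm high, walls 4 mm; open, its roof faces away from the robot, its highest edge 115 to 130 mm above the worktop, at most 141 mm on the way over
- lock_lever (a joint): angle of the lock lever on the lock head: 0 = lowered, level; about 1 = raised. It pivots about a line along the keeper's y, 54 mm above the worktop, 62 mm from its knob towards +x, stays where it is left (under 3 N to move it). Push the knob over from its +x side along its arc, then down; pressed straight down while raised it jams. It slides the locking bar in front of the seats
- lock_lever_knob (a point): centre of the orange ball knob, 18 mm in diameter, at the free end of the lock lever (steel bar 10 mm thick); lowered, it is level with the pivot, 54 mm above the worktop, and points to the keeper's -x; raised, it stands up and leans to -x. Its axes turn with the lever
- honey_jar: honey jar, bystander, 65 mm across, 86 mm tall; origin under its centre
- salt_shaker: salt shaker, bystander, 44 mm across, 90 mm tall; origin under its centre
- kitchen_timer: round grey wind-up timer, bystander, 66 mm across, 60 mm tall; origin under its centre

How it is judged:
On the way, in this order (a step that is already met when the one before it is completed fails the run):
1. every food item lies in a seat of its own and all three covers are snapped shut, before the lever is lowered (((horizontal distance between egg_a_center and seat0 below 0.036 m and z of egg_a_center in the frame of seat0 between 0 and 0.05 m) or (horizontal distance between egg_a_center and seat1 below 0.036 m and z of egg_a_center in the frame of seat1 between 0 and 0.05 m) or (horizontal distance between egg_a_center and seat2 below 0.036 m and z of egg_a_center in the frame of seat2 between 0 and 0.05 m)) and ((horizontal distance between egg_b_center and seat0 below 0.036 m and z of egg_b_center in the frame of seat0 between 0 and 0.05 m) or (horizontal distance between egg_b_center and seat1 below 0.036 m and z of egg_b_center in the frame of seat1 between 0 and 0.05 m) or (horizontal distance between egg_b_center and seat2 below 0.036 m and z of egg_b_center in the frame of seat2 between 0 and 0.05 m)) and ((horizontal distance between lime_a_center and seat0 below 0.036 m and z of lime_a_center in the frame of seat0 between 0 and 0.05 m) or (horizontal distance between lime_a_center and seat1 below 0.036 m and z of lime_a_center in the frame of seat1 between 0 and 0.05 m) or (horizontal distance between lime_a_center and seat2 below 0.036 m and z of lime_a_center in the frame of seat2 between 0 and 0.05 m)) and ((horizontal distance between lime_b_center and seat0 below 0.036 m and z of lime_b_center in the frame of seat0 between 0 and 0.05 m) or (horizontal distance between lime_b_center and seat1 below 0.036 m and z of lime_b_center in the frame of seat1 between 0 and 0.05 m) or (horizontal distance between lime_b_center and seat2 below 0.036 m and z of lime_b_center in the frame of seat2 between 0 and 0.05 m)) and horizontal distance between egg_a_center and egg_b_center above 0.055 m and horizontal distance between each of egg_a_center, egg_b_center and lime_a_center above 0.055 m and horizontal distance between each of egg_a_center, egg_b_center, lime_a_center and lime_b_center above 0.055 m and value of joint each of cover0, cover1, cover2 below 0.03 rad and value of joint lock_lever above 0.5 rad), for 0.2 s.
2. the lock lever is lowered (value of joint lock_lever below 0.1 rad), for 0.2 s.
At the end, for the whole second after the job is handed in: Every item present lies with its centre within 36 mm (horizontally) of the centre of a seat and less than 50 mm above it, no two in one seat (centres over 55 mm apart); all three covers are shut to under 0.03 rad, held by their catches; the lock lever is lowered to under 0.1 rad (((horizontal distance between egg_a_center and seat0 below 0.036 m and z of egg_a_center in the frame of seat0 between 0 and 0.05 m) or (horizontal distance between egg_a_center and seat1 below 0.036 m and z of egg_a_center in the frame of seat1 between 0 and 0.05 m) or (horizontal distance between egg_a_center and seat2 below 0.036 m and z of egg_a_center in the frame of seat2 between 0 and 0.05 m)) and ((horizontal distance between egg_b_center and seat0 below 0.036 m and z of egg_b_center in the frame of seat0 between 0 and 0.05 m) or (horizontal distance between egg_b_center and seat1 below 0.036 m and z of egg_b_center in the frame of seat1 between 0 and 0.05 m) or (horizontal distance between egg_b_center and seat2 below 0.036 m and z of egg_b_center in the frame of seat2 between 0 and 0.05 m)) and ((horizontal distance between lime_a_center and seat0 below 0.036 m and z of lime_a_center in the frame of seat0 between 0 and 0.05 m) or (horizontal distance between lime_a_center and seat1 below 0.036 m and z of lime_a_center in the frame of seat1 between 0 and 0.05 m) or (horizontal distance between lime_a_center and seat2 below 0.036 m and z of lime_a_center in the frame of seat2 between 0 and 0.05 m)) and ((horizontal distance between lime_b_center and seat0 below 0.036 m and z of lime_b_center in the frame of seat0 between 0 and 0.05 m) or (horizontal distance between lime_b_center and seat1 below 0.036 m and z of lime_b_center in the frame of seat1 between 0 and 0.05 m) or (horizontal distance between lime_b_center and seat2 below 0.036 m and z of lime_b_center in the frame of seat2 between 0 and 0.05 m)) and horizontal distance between egg_a_center and egg_b_center above 0.055 m and horizontal distance between each of egg_a_center, egg_b_center and lime_a_center above 0.055 m and horizontal distance between each of egg_a_center, egg_b_center, lime_a_center and lime_b_center above 0.055 m and value of joint each of cover0, cover1, cover2 below 0.03 rad and value of joint lock_lever below 0.1 rad and linear speed of each of honey_jar, salt_shaker, kitchen_timer below 0.05 m/s); the robot touches nothing.
It fails at once if a bystander (honey jar, salt shaker, timer) is moved by more than 4 cm or knocked over (distance of any of honey_jar, salt_shaker, kitchen_timer from where it was at the start of the episode above 0.04 m or angle between any of honey_jar, salt_shaker, kitchen_timer's own z axis and vertical above 0.5 rad).
Of egg_a, egg_b, lime_a, lime_b only 2 to 3 are there at a start; the rules pass over those that are not, and their reading is None.
At some moment in a run one of egg_a, egg_b, lime_a, lime_b may be knocked a few centimetres aside while the robot is not near it.
It also fails if it takes over 210 s, if anything falls off the work surface, if the arm or the gripper's body presses on something with over 40 N, if the wrist force passes 120 N, or if a joint passes its speed limit or range.

## Working session

There is one attempt and no reset: what is moved stays moved. The work goes in short steps, each a Python script; the robot and the scene stay as the last script left them, time stands still between calls to the robot, and variables do not carry over. Pictures are saved under pics/ and viewed, and the job is handed in when it is done.

```bash
ls; mkdir -p pics
python3 - <<'E'
from bench import manip
import cv2
print(manip.current_time())
for c in ["scene","side","wrist"]:
    im,d=manip.grab_frame(c); cv2.imwrite(f"pics/{c}0.png",im[:,:,::-1])
    for n in ["egg_a_center","lime_a_center","food_tray","keeper","cover0","cover0_press","lock_lever_knob","honey_jar","salt_shaker","kitchen_timer"]:
        try: print(c,n,[(x["at"] if not hasattr(x["at"],"round") else x["at"].round(3).tolist(),round(x["confidence"],2)) for x in manip.look_for(c,n)][:5])
        except Exception as e: print(c,n,repr(e))
print(manip.current_time())
E
```

```text
pics
0.0
scene egg_a_center [([0.4573, 0.2439, 0.0375], 0.27)]
scene lime_a_center [([0.4512, 0.3599, 0.0399], 0.46)]
scene food_tray [([0.5089, 0.2962, 0.0074], 0.6), ([0.4558, 0.2409, 0.0379], 0.53)]
scene keeper [([0.576, -0.067, 0.0254], 0.76)]
scene cover0 [([0.6201, -0.1721, 0.0699], 0.86), ([0.6168, -0.0719, 0.0608], 0.63), ([0.616, 0.0302, 0.0654], 0.55)]
scene cover0_press [([0.6182, 0.0296, 0.0652], 0.86), ([0.4564, 0.2441, 0.0368], 0.66)]
scene lock_lever_knob [([0.5373, -0.2375, 0.0914], 0.38)]
scene honey_jar [([0.6197, -0.1714, 0.071], 0.65), ([0.6576, 0.1608, 0.0779], 0.61)]
scene salt_shaker [([0.5661, -0.4114, 0.0495], 0.64)]
scene kitchen_timer [([0.42, -0.3398, 0.0409], 0.58)]
side egg_a_center []
side lime_a_center [([0.4636, 0.3466, 0.0342], 0.49), ([0.6102, 0.0477, 0.0935], 0.24)]
side food_tray [([0.5175, 0.2601, 0.0049], 0.81), ([0.612, 0.0493, 0.095], 0.36)]
side keeper [([0.5691, -0.1117, 0.0307], 0.92)]
side cover0 [([0.6118, -0.0437, 0.0933], 0.97), ([0.6109, 0.051, 0.095], 0.64)]
side cover0_press [([0.6121, 0.0496, 0.0985], 0.61)]
side lock_lever_knob [([0.5372, -0.2472, 0.093], 0.59)]
side honey_jar [([0.6773, 0.1385, 0.0871], 0.74)]
side salt_shaker [([0.5693, -0.4434, 0.0479], 0.89)]
side kitchen_timer [([0.4221, -0.3773, 0.0371], 0.85), ([0.6156, -0.045, 0.0932], 0.34)]
wrist egg_a_center []
wrist lime_a_center []
wrist food_tray []
wrist keeper []
wrist cover0 []
wrist cover0_press []
wrist lock_lever_knob []
wrist honey_jar []
wrist salt_shaker []
wrist kitchen_timer []
1.65
```

View pics/scene0.png

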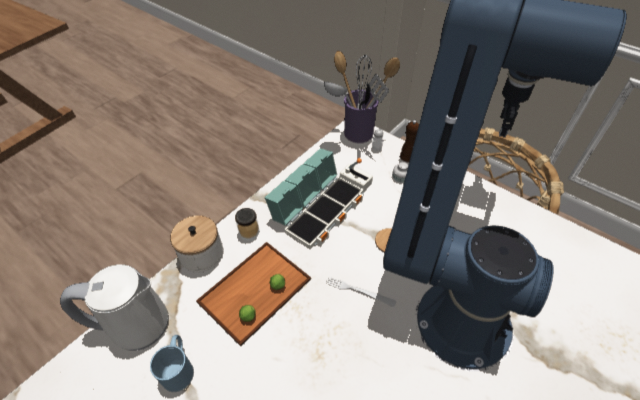

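View pics/side0.png

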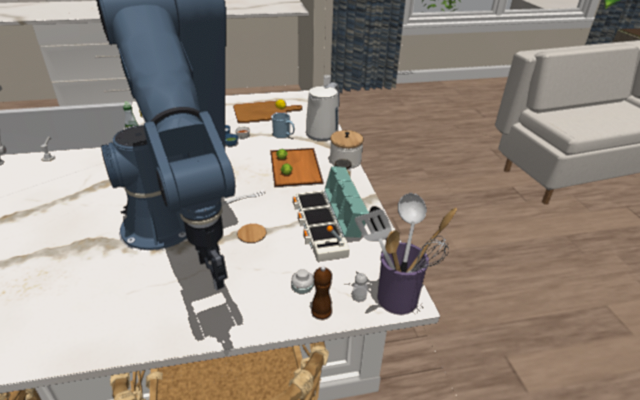

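```bash
cat > h.py <<'E'
from bench import manip
import numpy as np, cv2
def R(yaw):  # tool down; jaw dir = (cos yaw, sin yaw)
    x=np.array([0,0,-1.]); y=np.array([np.cos(yaw),np.sin(yaw),0]); return np.c_[x,y,np.cross(x,y)]
def grab(c,name=None):
    K=manip.get_calibration(c); im,d=manip.grab_frame(c)
    if name: cv2.imwrite(f"pics/{name}.png",im[:,:,::-1])
    k=np.array(K["camera_matrix"]);v,u=np.mgrid[:400,:640]
    P=np.stack([(u-k[0,2])/k[0,0]*d,(v-k[1,2])/k[1,1]*d,d],-1)
    W=(P-np.array(K["t"]))@np.array(K["R"]); W[d<=0]=np.nan
    return im,W
E
python3 - <<'E'
from h import *
print(np.array(manip.current_tcp_rot()).round(2)); K=manip.get_calibration("wrist")
r=np.array(K["R"]);print((-r.T@np.array(K["t"])).round(3), r.round(2))
im,W=grab("scene")
cv2.imwrite("pics/crop.png",cv2.resize(im[120:350,180:420,::-1],None,fx=3,fy=2.6,interpolation=cv2.INTER_CUBIC)[:600])
q=manip.inverse_kinematics([0.45,0.15,0.45],R(np.pi/2)); print(q)
q=manip.inverse_kinematics([0.45,0.15,0.45],R(-np.pi/2)); print(q)
E
```

```text
[[ 0.    0.35 -0.94]
 [ 0.   -0.94 -0.35]
 [-1.   -0.   -0.  ]]
[ 0.27  -0.486  0.373] [[ 0.35 -0.94  0.  ]
 [-0.89 -0.34  0.31]
 [-0.29 -0.11 -0.95]]
[ 2.23562252e-01  6.85756304e-02  1.47770223e+00 -4.44089210e-16
  1.59531480e+00 -1.34723408e+00]
[ 2.23562252e-01  6.85756304e-02  1.47770223e+00 -4.44089210e-16
  1.59531480e+00  1.79435858e+00]
```

View pics/crop.png

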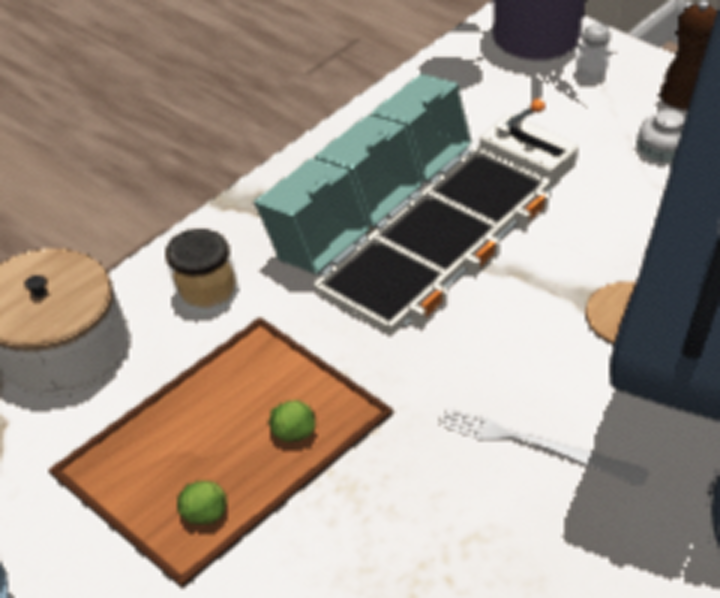

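Run:
```python
from h import *
p=manip.current_ee_pos()
manip.move_l([p[0],p[1],0.42],max_speed=0.3)
manip.move_ptp([0.5,-0.06,0.42],R(-np.pi/2))
im,W=grab("wrist","w1"); np.save("w1.npy",W)
for n in ["cover0","cover0_press","lock_lever_knob","keeper"]:
    print(n,[(np.round(x["at"],3).tolist(),round(x["confidence"],2)) for x in manip.look_for("wrist",n)])
manip.move_ptp([0.42,0.26,0.42],R(-np.pi/2))
im,W=grab("wrist","w2"); np.save("w2.npy",W)
print("lime",[(np.round(x["at"],3).tolist(),round(x["confidence"],2)) for x in manip.look_for("wrist","lime_a_center")])
print("egg",[(np.round(x["at"],3).tolist(),round(x["confidence"],2)) for x in manip.look_for("wrist","egg_a_center")])
print(manip.current_time())
```

```text
cover0 [([0.615, 0.035, 0.116], 0.73), ([0.625, -0.062, 0.121], 0.7), ([0.624, -0.154, 0.115], 0.69)]
cover0_press [([0.619, 0.028, 0.113], 0.86)]
lock_lever_knob [([0.538, -0.235, 0.091], 0.69)]
keeper [([0.582, -0.083, 0.032], 0.74)]
lime [([0.465, 0.351, 0.044], 0.81)]
egg []
6.1
```

View pics/w1.png

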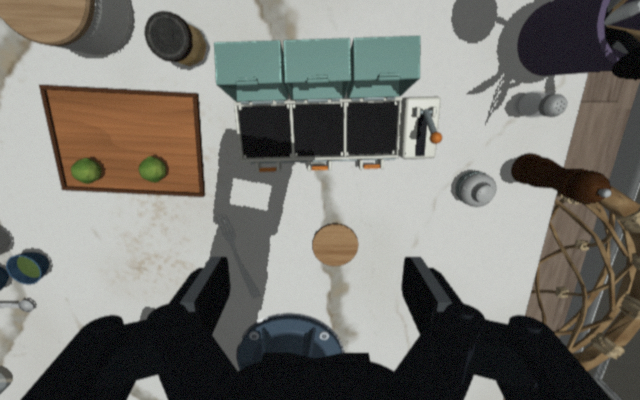

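View pics/w2.png

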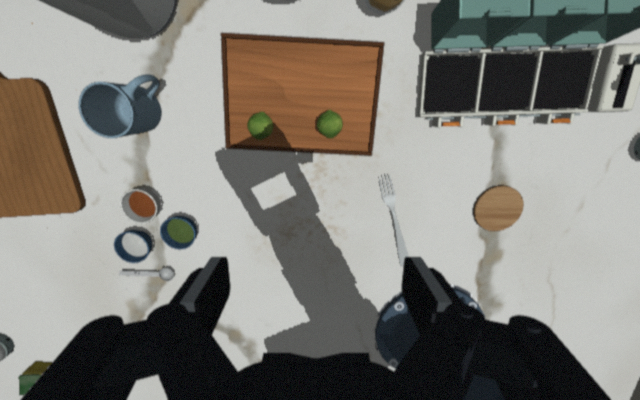

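Run:
```python
from h import *
for f in ["w1","w2"]:
    im=cv2.imread(f"pics/{f}.png"); W=np.load(f+".npy"); hsv=cv2.cvtColor(im,cv2.COLOR_BGR2HSV)
    v=hsv[...,2]
    m=((v<70)&(W[...,0]>.5)&(W[...,0]<.66)&(W[...,1]<0.09)&(W[...,1]>-.24)&(W[...,2]<.03)&(W[...,2]>.0)).astype(np.uint8)
    n,l,s,c=cv2.connectedComponentsWithStats(m)
    for i in range(1,n):
        if s[i,4]>300:
            P=W[l==i]; r=cv2.minAreaRect(P[:,:2].astype(np.float32)*1000)
            print(f,"dark",s[i],np.nanmean(P,0).round(4),np.round(r[0],1),np.round(r[1],1),round(r[2],2))
    g=((hsv[...,0]>28)&(hsv[...,0]<50)&(hsv[...,1]>120)&(W[...,0]>.4)).astype(np.uint8)
    n,l,s,c=cv2.connectedComponentsWithStats(g)
    for i in range(1,n):
        if s[i,4]>100:
            P=W[l==i]; t=P[P[:,2]>.012]
            # sphere fit
            A=np.c_[2*t,np.ones(len(t))]; sol=np.linalg.lstsq(A,(t**2).sum(1),rcond=None)[0]
            print(f,"green",s[i],t.mean(0).round(4),t[:,2].max().round(4),"sph",sol[:3].round(4),round(float(np.sqrt(sol[3]+(sol[:3]**2).sum())),4))
    o=((hsv[...,0]>4)&(hsv[...,0]<16)&(hsv[...,1]>170)&(v>150)&(W[...,1]<.12)&(W[...,0]>.45)&(W[...,2]>0.015)).astype(np.uint8)
    n,l,s,c=cv2.connectedComponentsWithStats(o)
    for i in range(1,n):
        if s[i,4]>15: print(f,"orange",s[i],np.nanmean(W[l==i],0).round(4),np.nanmax(W[l==i],0).round(4))
    t=((hsv[...,0]>65)&(hsv[...,0]<95)&(hsv[...,1]>50)&(W[...,0]>.54)&(W[...,0]<.72)&(W[...,2]>.095)&(W[...,1]<.1)&(W[...,1]>-.25))
    P=W[t]
    if len(P)>100:
        r=cv2.minAreaRect(P[:,:2].astype(np.float32)*1000); print(f,"covers",np.round(r[0],1),np.round(r[1],1),r[2], P[:,2].max(), P.min(0),P.max(0))
```

```text
w1 dark [ 347  102   51   46 2237] [ 0.5397 -0.1612  0.0099] [ 539.9 -161. ] [90.  78.3] 89.97
w1 dark [ 239  105   53   43 2074] [0.5368 0.0302 0.0098] [537.4  29.2] [73.5 92.1] 0.14
w1 dark [ 293  104   50   44 2106] [ 0.5384 -0.0654  0.0098] [538.2 -65.2] [75.1 87.5] 0.11
w1 green [139 157  27  25 505] [0.4668 0.2278 0.0404] 0.0516 sph [0.4634 0.2344 0.0281] 0.0213
w1 green [ 71 158  30  25 541] [0.4644 0.3464 0.0395] 0.0516 sph [0.4609 0.3547 0.0279] 0.0214
w1 orange [434 134   7   8  42] [ 0.5294 -0.2399  0.112 ] [ 0.5344 -0.2359  0.1139]
w1 orange [313 167  14   2  21] [ 0.4676 -0.0681  0.0311] [ 0.4684 -0.0562  0.0326]
w1 covers [628.7 -62.9] [ 60.6 275.3] 1.6208347082138062 0.13979920265055817 [ 0.59722168 -0.20010817  0.09514661] [0.66185413 0.0750074  0.1397992 ]
w2 dark [512  17  37  21 384] [ 0.6138 -0.0869  0.0265] [614.8 -80.2] [52.1 30. ] 82.76
w2 dark [445  19  44  21 550] [0.6114 0.0151 0.0263] [611.1  20.1] [66.1 29.4] 85.89
w2 dark [ 535   50   62   52 2615] [ 0.5411 -0.166   0.0101] [ 540.  -163.1] [80.6 88.1] 1.59
w2 dark [ 480   52   59   50 2466] [ 0.5395 -0.0699  0.0099] [538.7 -67.7] [77.8 87.3] 1.67
w2 dark [ 425   54   56   48 2409] [0.538  0.0259 0.0099] [537.4  28. ] [74.8 88.7] 1.43
w2 green [317 110  25  28 511] [0.4651 0.2359 0.0425] 0.0521 sph [0.4632 0.2351 0.0283] 0.0214
w2 green [248 112  25  28 493] [0.4627 0.3528 0.0424] 0.0505 sph [0.4608 0.3551 0.0279] 0.0215
w2 orange [554 119  15   3  33] [ 0.4698 -0.1623  0.0311] [ 0.4718 -0.1484  0.0332]
w2 orange [499 121  15   2  24] [ 0.4675 -0.0685  0.0311] [ 0.4687 -0.0561  0.0339]
w2 orange [444 123  14   2  21] [0.4644 0.0264 0.0313] [0.4654 0.0384 0.0326]
w2 covers [609.3 -38.8] [232.   33.9] 88.51821899414062 0.13944361372115013 [ 0.59522469 -0.15475684  0.09501581] [0.62919342 0.07683195 0.13944361]
```

```bash
python3 - <<'E'
from h import *
im=cv2.imread("pics/w1.png"); W=np.load("w1.npy")
m=(W[...,1]<-.2)&(W[...,1]>-.3)&(W[...,2]>.034)&(W[...,2]<.046)&(W[...,0]>.45)&(W[...,0]<.65)
r=cv2.minAreaRect(W[m][:,:2].astype(np.float32)*1000); print(r, m.sum(), np.median(W[m][:,2]))
m=(W[...,1]<.12)&(W[...,1]>-.3)&(W[...,2]>.016)&(W[...,2]<.028)&(W[...,0]>.45)&(W[...,0]<.65)
r=cv2.minAreaRect(W[m][:,:2].astype(np.float32)*1000); print(r, m.sum())
for y in np.arange(-.2,.08,.02):
    s=m&(abs(W[...,1]-y)<.004); print(round(y,3),np.sort(W[s][:,0])[[0,3,-4,-1]].round(4))
m=(W[...,1]<-.2)&(W[...,1]>-.3)&(W[...,2]>.046)&(W[...,2]<.13)&(W[...,0]>.45)&(W[...,0]<.61)
P=W[m];P=P[np.argsort(P[:,2])];print(len(P));print(P[::8].round(3).tolist())
# covers' top edge lines
m=(W[...,2]>.09)&(W[...,0]>.58)&(W[...,0]<.7)&(W[...,1]>-.22)&(W[...,1]<.09)
for y in np.arange(-.19,.08,.02):
    s=m&(abs(W[...,1]-y)<.004);Q=W[s]; print(round(y,2),Q[:,0].min().round(4),Q[:,0].max().round(4),Q[:,2].max().round(4),Q[Q[:,2].argmax(),0].round(4))
# jar
m=(W[...,2]>.05)&(W[...,1]>.09)&(W[...,1]<.22)&(W[...,0]>.55)
print("jar",cv2.minAreaRect(W[m][:,:2].astype(np.float32)*1000),W[m][:,2].max())
m=(W[...,2]>.015)&(W[...,1]<-.27)&(W[...,1]>-.48)&(W[...,0]>.35)
n,l,s,c=cv2.connectedComponentsWithStats(m.astype(np.uint8))
for i in range(1,n):
    if s[i,4]>60: print(s[i],cv2.minAreaRect(W[l==i][:,:2].astype(np.float32)*1000),W[l==i][:,2].max())
E
python3 -c "
import cv2;i=cv2.imread('pics/w1.png')[30:220,200:460];cv2.imwrite('pics/w1c.png',cv2.resize(i,None,fx=3,fy=3,interpolation=2))"
```

```text
((537.825439453125, -236.8311767578125), (108.30450439453125, 66.55712890625), 3.438676595687866) 1755 0.03931039586900209
((535.51123046875, -67.24711608886719), (150.08460998535156, 293.21826171875), 1.5546762943267822) 2139
-0.2 [0.4823 0.4825 0.5855 0.6121]
-0.18 [0.4635 0.4709 0.6074 0.6121]
-0.16 [0.4826 0.4828 0.6121 0.6122]
-0.14 [0.4656 0.4675 0.6122 0.6123]
-0.12 [0.4805 0.4809 0.5823 0.5839]
-0.1 [0.4807 0.4809 0.6106 0.6106]
-0.08 [0.4633 0.4709 0.6075 0.6091]
-0.06 [0.4787 0.4789 0.606  0.6076]
-0.04 [0.4788 0.4793 0.6091 0.6092]
-0.02 [0.4769 0.4792 0.6044 0.6092]
-0.0 [0.477  0.4774 0.606  0.6076]
0.02 [0.4773 0.4774 0.6077 0.6077]
0.04 [0.464  0.4674 0.6045 0.6046]
0.06 [0.4753 0.4756 0.6014 0.6045]
0.08 [0.4757 0.4806 0.576  0.5776]
425
[[0.591, -0.201, 0.047], [0.563, -0.224, 0.049], [0.559, -0.25, 0.051], [0.56, -0.223, 0.053], [0.565, -0.232, 0.053], [0.564, -0.23, 0.054], [0.556, -0.254, 0.054], [0.568, -0.249, 0.054], [0.564, -0.249, 0.055], [0.56, -0.255, 0.055], [0.562, -0.253, 0.055], [0.564, -0.254, 0.056], [0.557, -0.251, 0.056], [0.562, -0.226, 0.057], [0.
[... 1432 characters left out ...]
0429688, 149.30923461914062), (63.970027923583984, 64.31401824951172), 25.481462478637695) 0.08806307469797607
[ 522    0  118   81 7838] ((654.4003295898438, -430.68914794921875), (92.23228454589844, 139.9287567138672), 73.74346160888672) 0.25384053046157307
[ 516   91   52   27 1103] ((574.4114990234375, -424.3437805175781), (38.78719711303711, 34.74559783935547), 30.530384063720703) 0.09029189179196244
[ 516  156   96   49 2692] ((462.40045166015625, -453.20648193359375), (40.78178787231445, 53.7053337097168), 65.9521484375) 0.17104520058196523
[ 456  172   41   36 1091] ((425.0569763183594, -358.0081787109375), (62.3547248840332, 63.07340621948242), 73.65768432617188) 0.06024239699589258
```

View pics/w1c.png

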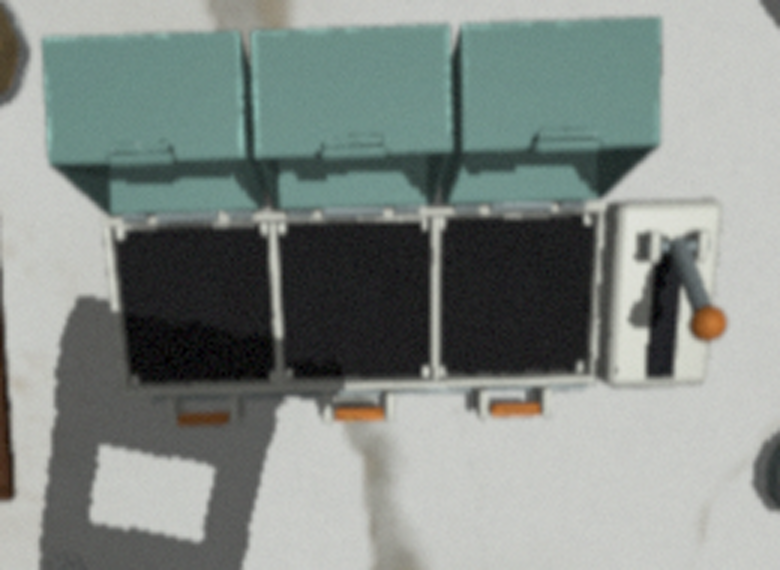

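```bash
cat >> h.py <<'E'
YK=0.028; RT=R(np.pi/2+YK)
SEAT={0:np.array([.5303,.027]),1:np.array([.533,-.067]),2:np.array([.5357,-.161])}
def pick(x,y):
    manip.set_gripper(0.85,30)
    manip.move_ptp([x,y,0.16],RT)
    manip.move_l([x,y,0.011],max_speed=0.12)
    manip.set_gripper(0.0,25); print("width",manip.current_grip_width())
    manip.move_l([x,y,0.18],max_speed=0.15); print("width",manip.current_grip_width(),np.round(manip.current_force(),2))
def place(i):
    x,y=SEAT[i]
    manip.move_ptp([x,y,0.18],RT)
    manip.move_l([x,y,0.018],max_speed=0.1)
    print("f",np.round(manip.current_force(),2),np.round(manip.current_ee_pos(),4))
    manip.set_gripper(0.70); manip.dwell(.3)
    manip.move_l([x,y,0.2],max_speed=0.15)
def greens(W,im):
    hsv=cv2.cvtColor(im,cv2.COLOR_RGB2HSV)
    g=((hsv[...,0]>28)&(hsv[...,0]<50)&(hsv[...,1]>120)&(W[...,0]>.4)&(W[...,0]<.7)).astype(np.uint8)
    n,l,s,c=cv2.connectedComponentsWithStats(g);out=[]
    for i in range(1,n):
        if s[i,4]>30:
            t=W[l==i]; t=t[t[:,2]>.012]
            if len(t)<20: continue
            A=np.c_[2*t,np.ones(len(t))]; sol=np.linalg.lstsq(A,(t**2).sum(1),rcond=None)[0]
            out.append((s[i].tolist(),t.mean(0).round(4).tolist(),sol[:3].round(4).tolist()))
    return out
E
python3 - <<'E'
from h import *
im,W=grab("wrist"); print(greens(W,im))
pick(.4632,.2351)
im,W=grab("scene","s1"); print(greens(W,im))
print(manip.current_time())
E
```

```text
[([317, 110, 25, 28, 509], [0.4651, 0.2358, 0.0426], [0.4632, 0.235, 0.0281]), ([248, 112, 25, 28, 499], [0.4626, 0.3524, 0.0425], [0.4607, 0.3551, 0.0281])]
width 0.4953105376642654
width 0.4927911038888998 [-0.28 -0.04 -0.41]
[([268, 241, 12, 15, 139], [0.4501, 0.2378, 0.2077], [0.4589, 0.236, 0.1972]), ([240, 306, 15, 15, 194], [0.4528, 0.3595, 0.0412], [0.4578, 0.3573, 0.0304])]
12.275
```

View pics/s1.png

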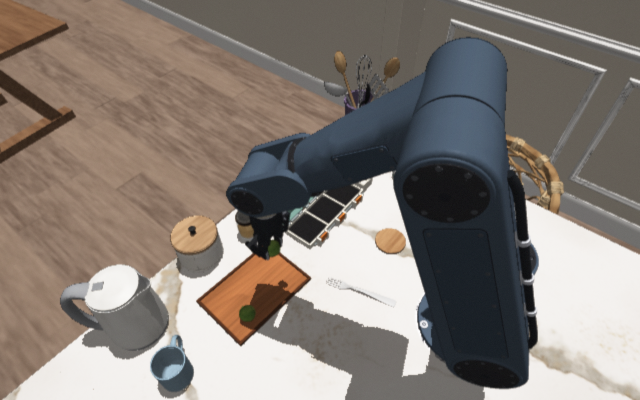

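Run:
```python
from h import *
place(2)
im,W=grab("wrist","w3"); print(greens(W,im))
im,W=grab("scene","s2"); print(greens(W,im))
print(manip.current_time())
```

```text
f [ 0.47 -0.09 -0.61] [ 0.536  -0.1611  0.0185]
[([296, 158, 41, 44, 1226], [0.5313, -0.1606, 0.0428], [0.536, -0.1607, 0.0278])]
[([336, 183, 13, 13, 130], [0.5275, -0.1508, 0.0381], [0.532, -0.1571, 0.0295]), ([239, 305, 16, 16, 202], [0.4534, 0.3595, 0.041], [0.4587, 0.3573, 0.0297])]
17.6167
```

View pics/w3.png

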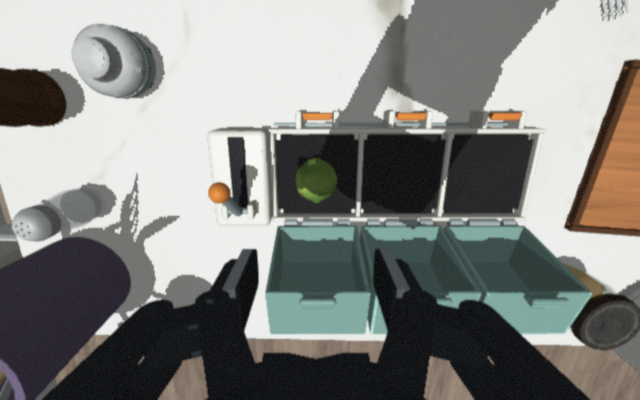

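View pics/s2.png

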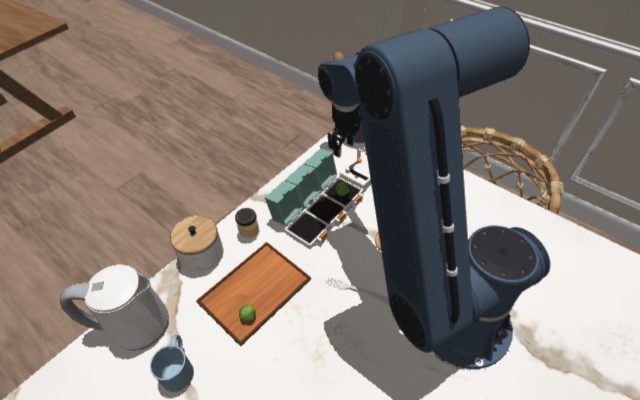

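Run:
```python
from h import *
manip.move_ptp([.40,.35,0.25],RT)
im,W=grab("wrist","w4"); g=greens(W,im); print(g)
c=[a for a in g if a[1][1]>.15][0][2]
pick(c[0],c[1])
im,W=grab("side","d1")
place(0)
im,W=grab("wrist","w5"); print(greens(W,im))
print(manip.current_time())
```

```text
[([303, 198, 33, 35, 875], [0.4553, 0.355, 0.0418], [0.4618, 0.3553, 0.0273])]
width 0.49009702371636743
width 0.48744208554345486 [-0.4   0.41  0.09]
f [-0.05 -0.02 -0.17] [0.5306 0.027  0.0185]
[([117, 159, 48, 43, 1519], [0.5316, -0.1536, 0.0409], [0.5359, -0.1604, 0.0283]), ([296, 158, 41, 44, 1206], [0.5254, 0.0279, 0.0427], [0.53, 0.0277, 0.0277])]
28.5583
```

View pics/w5.png

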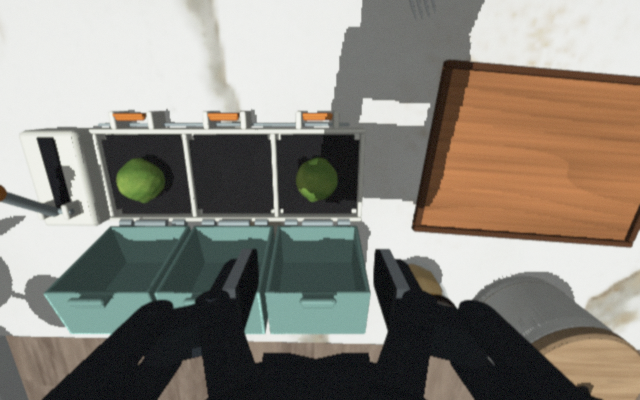

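View pics/w4.png

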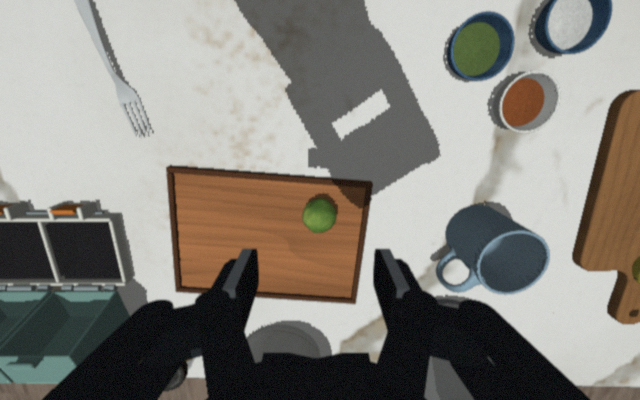

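```bash
cat >> h.py <<'E'
def shut(i):
    ux=np.array([np.cos(YK),np.sin(YK)])
    P=lambda d: (SEAT[i]+ux*(d-.533+0.0))  # d as x for a seat at x=.533
    a=P(.725); manip.move_ptp([*a,0.26],RT)
    manip.move_l([*a,0.092],max_speed=0.2)
    for d in [.67,.64,.62,.60,.585]:
        manip.move_l([*P(d),0.092],max_speed=0.08)
        f=manip.current_force(); print(i,d,np.round(f,1),np.round(manip.current_ee_pos(),3))
        if np.linalg.norm(f)>25: break
    manip.move_l([*P(.62),0.16],max_speed=0.2)
    manip.move_l([*P(.62),0.26],max_speed=0.2)
E
python3 - <<'E'
from h import *
manip.set_gripper(0.0,25)
shut(0)
im,W=grab("wrist","w6"); print(manip.current_time())
im,W=grab("side","d2")
E
```

```text
0 0.67 [ 1.3 -0.2  0.2] [0.668 0.031 0.092]
0 0.64 [ 0.8  0.1 -1.1] [0.637 0.03  0.092]
0 0.62 [ 0.5 -0.7  1.5] [0.617 0.029 0.092]
0 0.6 [ 1.5 -0.4 13.3] [0.599 0.029 0.094]
0 0.585 [-1.9 -0.2 19.9] [0.583 0.028 0.094]
34.6833
```

View pics/w6.png

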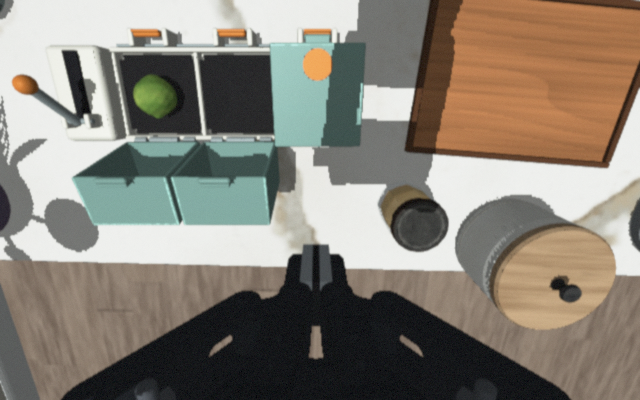

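View pics/d2.png

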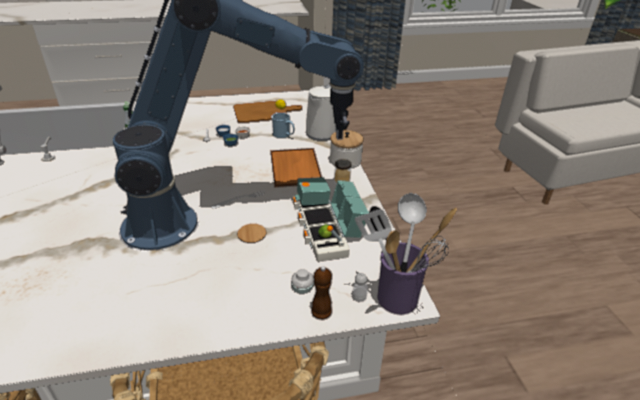

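```bash
sed -i 's/\[.67,.64,.62,.60,.585\]/[.67,.64,.62,.607]/' h.py
python3 - <<'E'
from h import *
shut(1); shut(2); 
manip.move_ptp([.60,-.06,.36],RT); manip.dwell(.5)
im,W=grab("wrist","w7"); print(manip.current_time())
hsv=cv2.cvtColor(im,cv2.COLOR_RGB2HSV)
o=((hsv[...,0]>4)&(hsv[...,0]<18)&(hsv[...,1]>140)&(hsv[...,2]>150)&(W[...,2]>.065)).astype(np.uint8)
n,l,s,c=cv2.connectedComponentsWithStats(o)
for i in range(1,n):
    if s[i,4]>20: print(s[i],np.nanmean(W[l==i],0).round(4))
E
```

```text
1 0.67 [0.4 0.1 0.4] [ 0.67  -0.063  0.092]
1 0.64 [ 0.  -0.4 -0.6] [ 0.64  -0.064  0.092]
1 0.62 [ 0.4 -0.3  0.8] [ 0.62  -0.065  0.092]
1 0.607 [ 1.9 -0.   9.6] [ 0.608 -0.065  0.093]
2 0.67 [ 1.2 -0.2 -0.7] [ 0.673 -0.157  0.092]
2 0.64 [ 0.1  0.3 -0.5] [ 0.643 -0.158  0.092]
2 0.62 [ 1.5 -1.   1.5] [ 0.623 -0.159  0.092]
2 0.607 [2.3 0.3 8.7] [ 0.611 -0.159  0.093]
45.5583
[231  79  20  21 342] [ 0.5077 -0.1598  0.0894]
[303  79  21  21 337] [ 0.505  -0.0662  0.0893]
[376  79  21  21 349] [0.5023 0.0277 0.0892]
[168  99  10  12  87] [ 0.5283 -0.2396  0.1118]
```

View pics/w7.png

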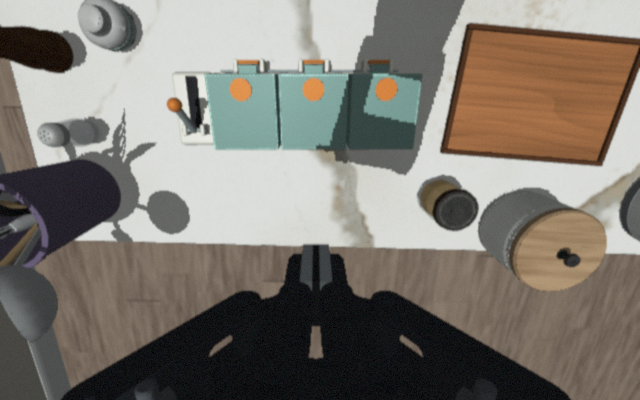

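Run:
```python
from h import *
for x,y in [(.5023,.0277),(.505,-.0662),(.5077,-.1598)]:
    manip.move_ptp([x-.001,y,.14],RT)
    manip.move_l([x-.001,y,.094],max_speed=.1)
    for z in [.088,.084,.081,.079,.077,.075]:
        manip.move_l([x-.001,y,z],max_speed=.03); f=manip.current_force()
        print(z,np.round(f,1),round(float(manip.current_ee_pos()[2]),4))
        if f[2]>22: break
    manip.move_l([x-.001,y,.14],max_speed=.15)
manip.move_ptp([.60,-.06,.36],RT); manip.dwell(.3)
im,W=grab("wrist","w8"); print(manip.current_time())
hsv=cv2.cvtColor(im,cv2.COLOR_RGB2HSV)
o=((hsv[...,0]>4)&(hsv[...,0]<18)&(hsv[...,1]>140)&(hsv[...,2]>150)&(W[...,2]>.065)).astype(np.uint8)
n,l,s,c=cv2.connectedComponentsWithStats(o)
for i in range(1,n):
    if s[i,4]>20: print(s[i],np.nanmean(W[l==i],0).round(4))
for y in (.028,-.066,-.16):   # roof tilt
    m=(abs(W[...,1]-y)<.03)&(W[...,2]>.07)&(W[...,0]>.49)&(W[...,0]<.58); p=np.polyfit(W[m][:,0],W[m][:,2],1); print("tilt",y,p.round(4),W[m][:,2].mean().round(4))
```

```text
0.088 [ 0.2 -0.4  0.3] 0.0881
0.084 [-0.4  0.6 -0.1] 0.0839
0.081 [-3.3 -0.3 12.3] 0.0818
0.079 [-12.9  -1.   37.5] 0.0814
0.088 [ 0.9 -0.6  0.1] 0.0881
0.084 [ 0.  -0.2  0.3] 0.0839
0.081 [-2.8 -0.4 12.5] 0.0818
0.079 [-13.2   1.   36.2] 0.0814
0.088 [-0.1  0.7  0.6] 0.0881
0.084 [0.6 0.9 0.3] 0.0839
0.081 [-3.3  0.2 11.7] 0.0818
0.079 [-11.7   2.8  34.3] 0.0814
55.7583
[232  75  20  22 332] [ 0.5027 -0.1601  0.0825]
[303  75  21  22 327] [ 0.4999 -0.0663  0.0825]
[375  74  21  23 347] [0.497  0.0275 0.0824]
[168  99  10  12  85] [ 0.5283 -0.2395  0.1118]
tilt 0.028 [-0.0072  0.0852] 0.0813
tilt -0.066 [ 1.0617 -0.4694] 0.0989
tilt -0.16 [-0.0061  0.0847] 0.0814
```

Run:
```python
from h import *
piv=np.array([.5635,.054]); L=.062; y=-.2395
def T(a,off):
    k=piv+L*np.array([-np.cos(a),np.sin(a)]); c=k+off*np.array([np.sin(a),np.cos(a)])
    t=min(1,max(0,(1-a))); return [c[0]+.011-.009*t, y, c[1]]
s=T(.97,.025); print(s)
manip.move_ptp([s[0]+.02,y,.22],RT)
manip.move_l([s[0]+.02,y,s[2]],max_speed=.15); manip.move_l(s,max_speed=.1)
for a in [.97,.85,.7,.55,.4,.25,.12,.03,-.03]:
    p=T(a,.009); manip.move_l(p,max_speed=.06); f=manip.current_force()
    print(a,np.round(p,3),np.round(f,1),np.round(manip.current_ee_pos(),4))
    if np.linalg.norm(f)>25: break
im,W=grab("side","d3"); print(manip.current_time())
```

```text
[np.float64(0.5598035719015192), -0.2395, np.float64(0.11927540250599276)]
0.97 [ 0.547 -0.24   0.11 ] [1.3 0.3 0. ] [ 0.5464 -0.2395  0.11  ]
0.85 [ 0.539 -0.24   0.107] [ 0.3 -0.4  0.2] [ 0.5387 -0.2395  0.1064]
0.7 [ 0.53  -0.24   0.101] [-0.1 -0.3  0.1] [ 0.5297 -0.2394  0.1006]
0.55 [ 0.522 -0.24   0.094] [ 0.3 -0.1 -0.2] [ 0.5219 -0.2394  0.0938]
0.4 [ 0.515 -0.24   0.086] [ 0.4 -0.1  0.4] [ 0.5151 -0.2394  0.0861]
0.25 [ 0.51  -0.24   0.078] [ 0.5 -0.3  0.6] [ 0.5095 -0.2394  0.0776]
0.12 [ 0.506 -0.24   0.07 ] [-0.3 -0.7  0.9] [ 0.5058 -0.2394  0.0699]
0.03 [ 0.504 -0.24   0.065] [-0.1 -0.6  0.5] [ 0.5038 -0.2394  0.0645]
-0.03 [ 0.503 -0.24   0.061] [-1.5  0.6 10.6] [ 0.504  -0.2399  0.0621]
60.675
```

Contact at the stop with 10.6 N at z ≈ 0.062, which matches a lowered knob. I'll lift away and check.

```bash
python3 - <<'E'
from h import *
p=manip.current_ee_pos()
manip.move_l([p[0],p[1],.25],max_speed=.15)
manip.move_ptp([.60,-.06,.36],RT); manip.dwell(.3)
im,W=grab("wrist","w9")
hsv=cv2.cvtColor(im,cv2.COLOR_RGB2HSV)
o=((hsv[...,0]>4)&(hsv[...,0]<18)&(hsv[...,1]>140)&(hsv[...,2]>150)&(W[...,2]>.045)).astype(np.uint8)
n,l,s,c=cv2.connectedComponentsWithStats(o)
for i in range(1,n):
    if s[i,4]>20: print(s[i],np.nanmean(W[l==i],0).round(4),np.nanmax(W[l==i],0).round(4))
for n in ["honey_jar","salt_shaker","kitchen_timer","egg_a_center","lime_a_center"]:
    print(n,[(np.round(x["at"],3).tolist(),round(x["confidence"],2)) for x in manip.look_for("wrist",n)])
grab("scene","s9")
print(manip.current_time())
E
python3 -c "
import cv2;i=cv2.imread('pics/w9.png')[20:220,0:500];cv2.imwrite('pics/w9c.png',cv2.resize(i,None,fx=1.6,fy=1.6,interpolation=2))"
```

```text
[232  75  20  21 330] [ 0.5027 -0.1602  0.0825] [ 0.5144 -0.1475  0.0849]
[304  75  20  21 328] [ 0.4999 -0.0663  0.0824] [ 0.5119 -0.0538  0.0847]
[376  74  20  22 347] [0.497  0.0276 0.0823] [0.5094 0.0404 0.0848]
[183  79   8  11  69] [ 0.502  -0.2405  0.0609] [ 0.5083 -0.2357  0.0641]
honey_jar [([0.659, 0.14, 0.082], 0.76), ([0.525, -0.086, 0.085], 0.7)]
salt_shaker [([0.575, -0.415, 0.061], 0.82), ([0.523, 0.03, 0.082], 0.58)]
kitchen_timer [([0.432, -0.345, 0.038], 0.8), ([0.522, -0.243, 0.06], 0.63)]
egg_a_center []
lime_a_center [([0.529, -0.063, 0.088], 0.6)]
63.6583
```

View pics/w9c.png

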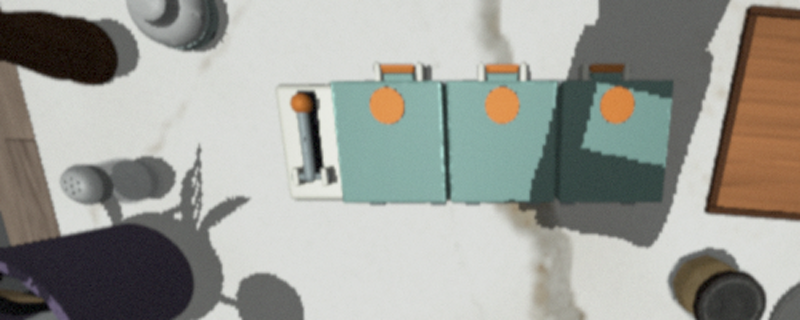

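View pics/s9.png

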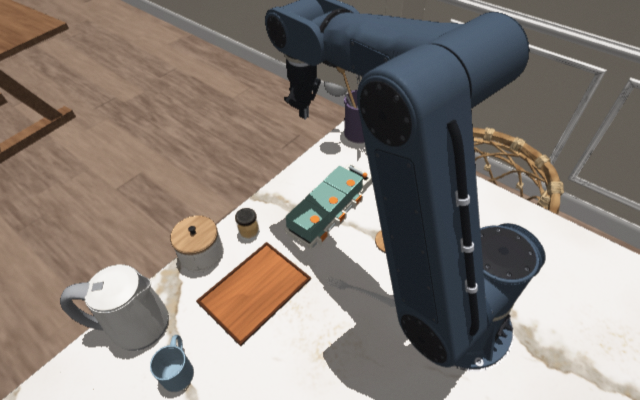

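Run:
```python
from bench import manip
print(manip.current_force()); manip.sign_off()
```

```text
[-0.05799204 -0.15529016 -0.92981962]
the job is handed in; nothing more can be done
```

The job is done and handed in at about 64 s of the 210 s allowed. No verdict is reported, so this rests on my own checks.

**What I did:** Only two limes were on the tray; there were no eggs. I put one in seat 2 and one in seat 0. I then tipped all three covers over from behind, pressed each until it snapped shut, and lowered the lever along its arc to its stop.

**Last checks:**
- **Limes:** before the covers closed, each measured within about 1 mm of its seat centre. The last picture shows the tray empty. I could not see the limes once the covers were shut.
- **Covers:** all three press marks sit at about 82.5 mm, down from 89 mm when ajar. Two roofs measured level. The tilt fit for the middle cover was spoiled by the gripper in view, but its mark height matches the others.
- **Lever:** the top of the knob is at about 61–64 mm, which fits a lowered lever.
- **Bystanders:** the jar, shaker and timer are where they started, to within about 1–2 cm of detector scatter. The arm never worked near the shaker or timer.
- **Detector:** it gave a few false hits, such as "lime" and "honey jar" on the closed covers. The pictures contradict these, so I ignored them.

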